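# Index the vial carousel and lock it with the lift-and-swing clamp lever

## Task

Turn the vial carousel until its tall post lines up with the fixed pointer, then lock it there by tightening the clamp nut clockwise, as far as it goes, with the clamp's lever. The lever can only swing a short way between its two stops, so ratchet it: swing it clockwise, lift it clear of the teeth, swing it back, let it drop into the teeth again and repeat. Leave the post in line with the pointer, the nut hard home and the lever fully down in the teeth, let go of everything, and leave the other things on the bench where they stand.

Things in the scene. Friction and masses are not known exactly. Their poses are not given: they have to be found in the camera images.
- base: Grey base plate 250 x 420 x 15 mm fixed to the bench (anywhere, turned up to 0.25 rad), carrying the carousel (at its +y end), the pointer and the clamp. Origin: centre of its underside; z up; at zero yaw its long side runs along y and -x faces the robot. All positions called 'in the base frame' below are from this origin.
- carousel_axis (a point): Point on the carousel's vertical axis at the top of its disc, at (0, 100, 55) mm in the base frame. The disc is white, 190 mm across, 15 mm thick, and turns freely with slight friction (0.04 N m): it stays where it is left.
- post (a point): The tall upright aluminium post of the carousel: round, 18 mm diameter, 75 mm tall, standing on the disc 66 mm from the carousel axis. The point lies on the post's axis 45 mm above the disc (100 mm above the bench); the post's top is 130 mm above the bench. It can be pinched or pushed. The other six stations (64 mm from the axis, evenly spaced with the post) carry short amber vials only 25 mm tall (tops 80 mm above the bench).
- pointer (a point): Sharp inner tip of the fixed steel pointer, an upright fin 14 x 10 mm, top 70 mm above the bench, just outside the disc's rim on the side of the base that faces the robot, at (-97, 100, 65) mm in the base frame. The post is in line when it lies on the straight line from the carousel axis to the pointer.
- carousel (a joint): Angle of the carousel, rad: 0 when the post is exactly in line with the pointer; positive when the post is displaced clockwise (seen from above) from the pointer.
- clamp_axis (a point): Point on the vertical axis of the clamp's stud, at (0, -60, 95) mm in the base frame. Round it turn the nut (68 mm diameter crown with 12 upright teeth 9 mm high, 26 mm from the axis, one every 30 degrees) and, above it, the lever. The clamp's steel jaw overlaps the carousel's rim.
- knob (a point): Centre (half-way up) of the black knob at the lever's end: an upright cylinder of 24 mm diameter and 70 mm height, 125 mm from the clamp axis; with the lever fully down its centre is 134 mm and its top 169 mm above the bench. The flat steel lever arm is 20 mm wide, its top 98 mm above the bench when down. Two round steel stop posts (16 mm diameter, tops 120 mm above the bench) stand 62 mm from the clamp axis, either side of the lever arm, 0.93 rad from its middle direction.
- lever (a joint): Swing of the lever about the clamp axis, rad: 0 when the lever points along the base's -y (away from the carousel), positive clockwise seen from above (knob towards the base's -x, towards the robot); limited to -0.62 to 0.62 by the stops. It can be swung only between those.
- lift (a joint): How far the lever is raised, m: 0 when it is fully down in the nut's teeth, about 0.008 when it rests on top of the teeth, at most 0.017. At 0.011 or more it swings without turning the nut. A spring and its weight push it down with about 5 to 7 N; let go, it falls at once, either into the gaps or onto the tops of the teeth, and from the tops it drops in when swung on (at most 30 degrees). It has about 0.1 rad of play between teeth. While down it turns the nut both ways.
- nut (a joint): Angle of the clamp nut, rad: grows as it is tightened, clockwise seen from above; it ends against a firm stop at 2.4 (tight), and starts between 0.1 and 0.9. Turning it takes about 0.4 N m (3 to 4 N at the knob); it stays where it is left. It can be turned only by the lever.
- jar: Small capped jar, 44 mm diameter, 60 mm tall, standing on the base plate behind the clamp; a bystander, to be left alone. Origin: centre of its underside.
- tipbox: Pipette-tip box, 52 x 47 x 40 mm, standing on the base plate in front of the clamp; a bystander, to be left alone. Origin: centre of its underside.
- reagent_a: Reagent bottle, 70 mm diameter, 150 mm tall; a bystander, to be left alone. Origin: centre of its underside.
- reagent_b: Reagent bottle, 70 mm diameter, 140 mm tall; a bystander, to be left alone. Origin: centre of its underside.
- beaker: Beaker, 84 mm diameter, 100 mm tall; a bystander, to be left alone. Origin: centre of its underside.
- mug_pens: White mug, 76 mm diameter, 95 mm tall; a bystander, to be left alone. Origin: centre of its underside.

How it is judged:
By the outcome, as a careful person would: the job done as asked, in the order asked, and still so for the second after the job is handed in, with the robot touching nothing.
It also fails if it takes over 67 s, if anything falls off the work surface, if the arm or the gripper's body presses on something with over 40 N, if the wrist force passes 120 N, or if a joint passes its speed limit or range.

## Robot

A 7-joint arm with a two-finger parallel gripper is mounted at the origin on the work surface. World frame = base frame: x ahead of the robot, y to its left, z up, the work surface at z = 0. Lengths are in mm, angles in rad, forces in N, time in s.
With the tool pointing down it reaches from about 425 to 825 mm from the base axis. Payload 3.6 kg.
Tool frame: the origin (TCP) lies midway between the tips of the shut fingers; the grasp point (between the pads) lies r.tcp_to_grasp behind it (r.tcp_to_grasp is the distance from the TCP to the grasp point, in mm); z points along the fingers, y is the direction in which the jaws open and shut (so a half turn about z gives the same grasp; the last joint's range is limited). The gripper opens to 85 mm and grips with 20 to 120 N. Pads are 22 mm wide; open, the fingers measure 114 mm over their backs; the gripper's body (76 mm by 85 mm) begins 54 mm behind the grasp point. The pads swing forward as they close: fully open they stand 13 mm farther back than shut.
Start: joints at [-1.355, 0.615, -0.013, 1.423, 0.008, 1.103, -0.04], TCP at [155.611, 631.069, 231.297] pointing down, gripper open.
Joint ranges: [-3.12, 3.12], [-0.3, 2.06], [-1.34, 1.32], [0.26, 2.42], [-1.36, 4.5], [0.01, 1.98], [-2.84, 2.84]. Speed limits (rad/s): [2.79, 2.79, 3.14, 3.14, 3.14, 3.14, 3.14].

## Interface

Orientations are given as a unit quaternion [x, y, z, w].
In Python, from rig import r, imaging, close_job gives the robot as it stands.
- The arm moves only by the shell command python3 -m inch 'ROWS' [FORCE]. ROWS is JSON, a list of rows, each a list of 3 entries, a list of its own where there are three numbers: the opening, from 0 (shut) to 1 (fully open), then the shift along the tool's x, y, z in m, then the turn, a rotation vector about the tool's x, y, z in rad. A call has 1 to 12 rows; each row is the pose to reach, as a shift and turn from the pose commanded when the call began, along the tool's axes at that moment; what a row does not reach only later rows make up. A row lasts 1/12 s, in which the tool goes at most 41.7 mm and 7.16 degrees, less where a joint would pass 70% of its speed; a pose out of reach is approached as far as the arm can. A call with a gripper value outside its range is refused whole. The fingers move at their own pace and stop on an object; FORCE is the grip in N (left out, the last holds). Time passes only in rows, so rows that repeat a pose let the fingers close. It gives the time, the measured TCP pose, the force and the opening at its end, in the units of the state.
- r.read_state(): the state, without advancing time (a new reading comes with each control period).
- imaging.capture(name): name is "scene" or "side" or "wrist"; returns a dict with "image" (400x640x3 uint8, blue, green, red), "fx", "fy", "cx", "cy" (pixels), "R" (3x3) and "t" (3): a world point X has camera coordinates R X + t; the wrist camera has in their place "tool_from_camera" (4x4, takes a point from camera to tool coordinates, whose origin is the TCP and whose axes are the flange's). Camera axes: x right, y down, z forward; pixel columns grow to the right and rows downward; lengths in mm; the calibration is good to about 2 mm. The wrist camera is an equidistant fisheye: a pixel r from the principal point sees the ray r / f radians off the axis. A picture is of the moment at which its call begins: read the wrist's pose just before it. There is no depth.
- close_job(): hands the job in, once; it reports no verdict.
Trained networks look in the newest picture that a camera, given by its name, has taken for a name from the list of things; names that differ only in an ending like _2 or _b are one class to them, and where a whole thing is asked for, a point or a joint stands for the part that bears it (a point fixed in the world has none). Each returns a list of dicts, best first, with "confidence" (0 to 1); they miss things now and then, are a little off and sometimes report something else, mostly with a low value. They report only what shows in the picture. A call takes as long as a camera call.
- imaging.trace(camera, target): "mask" (400x640 bool, what is visible of it) and "point" ([column, row] in pixels, amid what is visible of it).
The state is a dict: "time_s": time; "joints": joint angles; "qvel": joint speeds; "effort": joint torques, N m; "position": TCP position; "ee_rot": TCP orientation; "force": force on the tool from outside, world axes, zero at the start; "wrist_torque": the same for the moment, N m; "gripper_width": finger opening in mm.
Only numpy, scipy, OpenCV 4.12 (cv2) and the standard library are available. Lean on these libraries where they do the work, as an engineer would, in place of code of your own. Each camera call takes 0.05 s, during which the arm holds its last target.

## Working session

There is one attempt and no reset: what is moved stays moved. The work goes in short steps, Python scripts to look and compute and a shell command to move; the robot and the scene stay as the last step left them, time stands still between calls to the robot, and variables do not carry over. Pictures are saved under pics/ and viewed, and the job is handed in when it is done.

```bash
ls; mkdir -p pics; python3 - <<'E'
from rig import r, imaging
import cv2
print(r.read_state(), r.tcp_to_grasp)
for n in ["scene","side","wrist"]:
    d=imaging.capture(n); cv2.imwrite(f"pics/{n}0.png",d["image"])
    print(n,{k:v for k,v in d.items() if k!="image"})
    for t in ["base","post","pointer","knob","carousel_axis"]:
        try:
            for o in imaging.trace(n,t)[:2]: print(t,o["confidence"],o["point"],o["mask"].sum())
        except Exception as e: print(t,e)
E
```

```text
pics
{'time_s': 0.0, 'joints': array([-1.35550517,  0.61592393, -0.01262299,  1.42494336,  0.00808911,
        1.10340044, -0.04040271]), 'qvel': array([ 0.00030591,  0.00042067, -0.00091375,  0.00062806,  0.0011305 ,
        0.00011987, -0.00064571]), 'effort': array([ 8.79790576e-06, -4.69216740e+01,  2.59040566e-01, -1.71040624e+01,
        9.93096095e-03,  9.51560534e-03, -5.86984328e-07]), 'position': array([155.43449876, 630.33249028, 230.12034378]), 'ee_rot': array([ 1.20569116e-01,  9.92704067e-01, -1.30452358e-03, -1.45535450e-04]), 'force': array([ 0.71253437, -0.1308446 , -0.37729433]), 'wrist_torque': array([0.01493206, 0.07431867, 0.03711612]), 'gripper_width': 85.5810060676513} 18.700000000000003
scene {'fx': 460.80716817801385, 'fy': 460.80716817801385, 'cx': 325.35615845293745, 'cy': 200.00794738609298, 'R': array([[-0.80680891,  0.59070835,  0.01109209],
       [ 0.43781454,  0.61037699, -0.66011996],
       [-0.39670873, -0.52773438, -0.75107829]]), 't': array([ 484.09316983, -170.14324988, 1599.24086781])}
base 0.72 [344.1, 242.3] 10221
post 0.36 [314.8, 198.9] 615
[... 584 characters left out ...]
_axis 0.83 [310.7, 225.2] 7741
carousel_axis 0.17 [336.1, 219.8] 597
wrist {'fx': 309.70691628693146, 'fy': 309.70691628693146, 'cx': 318.8972385602519, 'cy': 198.50236076447385, 'tool_from_camera': array([[ 3.73338084e-04, -9.46397872e-01, -3.23002985e-01,
         8.31996946e+01],
       [ 9.99999811e-01,  1.95543076e-04,  5.82893878e-04,
         7.30087517e-01],
       [-4.88488529e-04, -3.23003141e-01,  9.46397766e-01,
        -1.42703215e+02],
       [ 0.00000000e+00,  0.00000000e+00,  0.00000000e+00,
         1.00000000e+00]])}
base 0.63 [160.4, 379.7] 1481
base 0.35 [162.3, 393.6] 186
post 0.45 [164.4, 395.2] 167
pointer 0.96 [163.9, 379.3] 1483
carousel_axis 0.93 [164.4, 383.1] 1412
```

View pics/scene0.png

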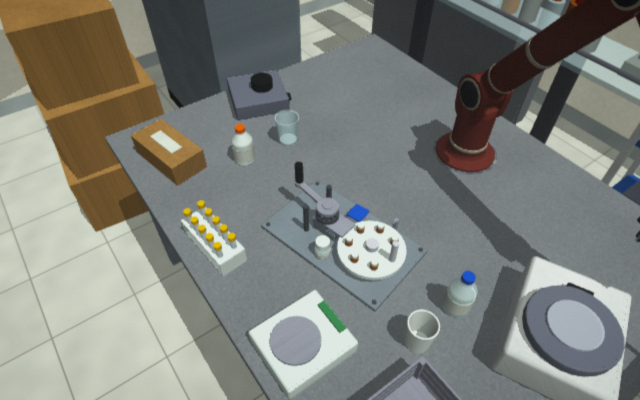

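View pics/side0.png

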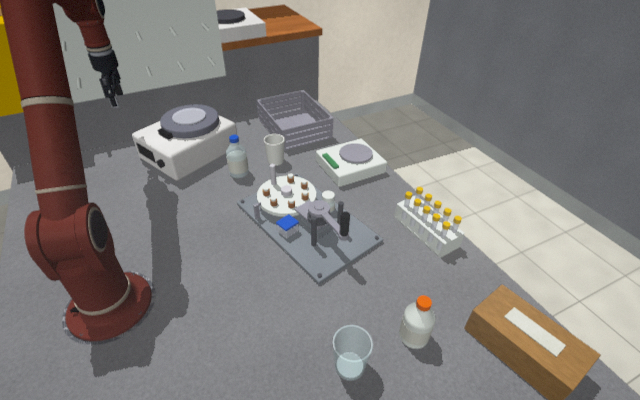

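View pics/wrist0.png

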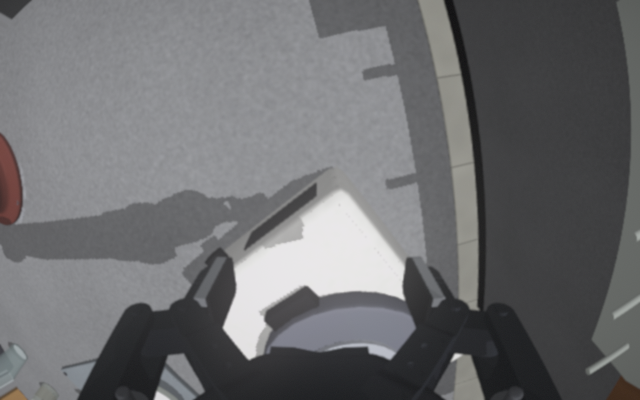

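```bash
python3 - <<'E'
import cv2
a=cv2.imread("pics/scene0.png")[150:315,255:440]; cv2.imwrite("pics/s1.png",cv2.resize(a,None,fx=4,fy=4,interpolation=cv2.INTER_CUBIC)[:600,:800])
a=cv2.imread("pics/side0.png")[150:290,225:395]; cv2.imwrite("pics/d1.png",cv2.resize(a,None,fx=4,fy=4,interpolation=cv2.INTER_CUBIC))
E
```

```text
(no output)
```

View pics/s1.png

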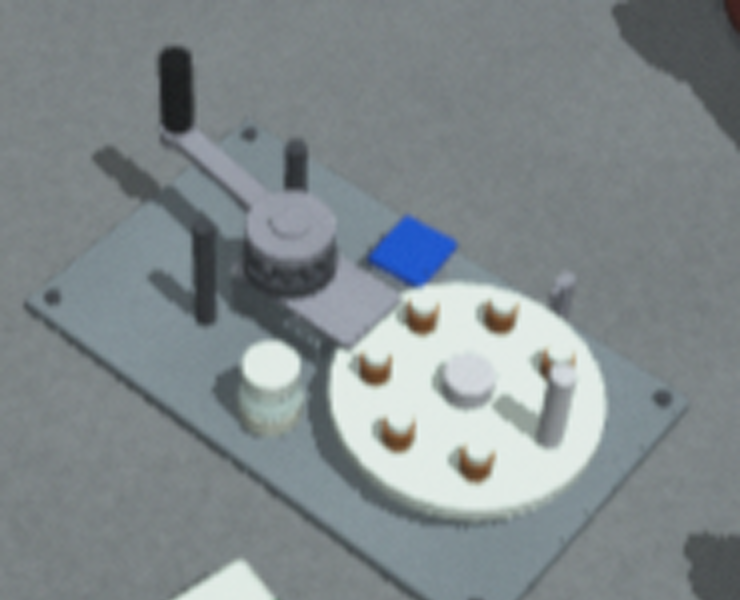

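View pics/d1.png

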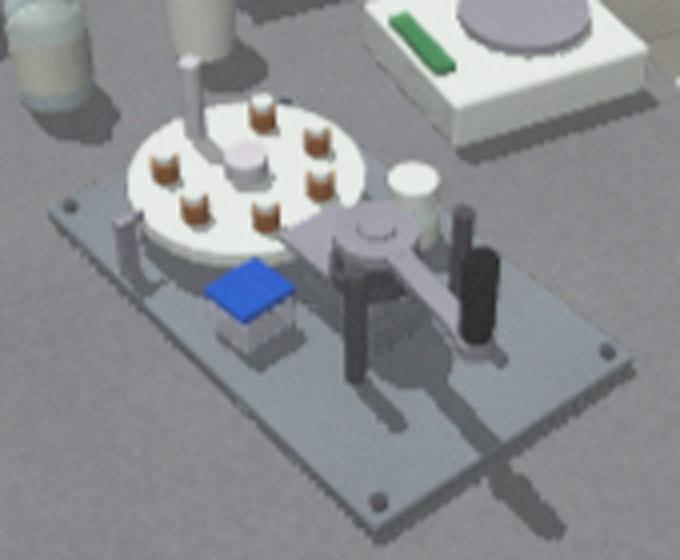

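```bash
cat > h.py <<'E'
import numpy as np, cv2, json
from rig import r, imaging
from scipy.optimize import least_squares
from scipy.spatial.transform import Rotation as Ro
def rz(a): c,s=np.cos(a),np.sin(a); return np.array([[c,-s,0],[s,c,0],[0,0,1]])
def proj(d,X):
    X=np.atleast_2d(X); p=X@np.array(d["R"]).T+d["t"]
    return np.c_[d["fx"]*p[:,0]/p[:,2]+d["cx"], d["fy"]*p[:,1]/p[:,2]+d["cy"]]
def b2w(pose,X): x,y,a=pose; return np.atleast_2d(X)@rz(a).T+[x,y,0]
def post_b(th,z):  # th positive clockwise
    a=np.pi-th; return [66*np.cos(a),100+66*np.sin(a),z]
def knob_b(l,z): # clockwise from -y
    a=-np.pi/2-l; return [125*np.cos(a),-60+125*np.sin(a),z]
def stop_b(l,z):
    a=-np.pi/2-l; return [62*np.cos(a),-60+62*np.sin(a),z]
E
cat > fit.py <<'E'
from h import *
S={k:imaging.capture(k) for k in("scene","side")}
off={"scene":(255,150),"side":(225,150)}
obs=[("scene","A",(250,122)),("scene","B",(28,305)),("scene","D",(688,402)),("side","D",(50,210)),("side","A",(375,530)),("side","B",(632,360)),
("scene","P130",(563,372)),("scene","P55",(549,441)),("side","P130",(188,64)),("side","P55",(195,135)),
("scene","K169",(175,55)),("scene","K99",(177,126)),("side","K169",(485,257)),("side","K99",(475,338)),
("scene","S1",(296,149)),("scene","S2",(203,229)),("side","S1",(357,282)),("side","S2",(463,214)),
("scene","F",(566,279)),("side","F",(127,221))]
def model(p):
    q={"A":[-125,-210,15],"B":[125,-210,15],"D":[-125,210,15],"S1":stop_b(.93,120),"S2":stop_b(-.93,120),"F":[-104,100,70]}
    for z in(130,55):q[f"P{z}"]=post_b(p[3],z)
    for z in(169,99):q[f"K{z}"]=knob_b(p[4],z)
    return q
def res(p):
    q=model(p); o=[]
    for c,n,uv in obs:
        o+=list(proj(S[c],b2w(p[:3],q[n]))[0]-[off[c][0]+uv[0]/4,off[c][1]+uv[1]/4])
    return np.array(o)
best=min((least_squares(res,[550,y,.0,t,0],loss="soft_l1",x_scale=[10,10,.1,.1,.1]) for t in(0,1,2,3,4.5) for y in (-100,100)),key=lambda s:s.cost)
print(best.x,best.cost)
for (c,n,_),e in zip(obs,res(best.x).reshape(-1,2)): print(c,n,e.round(1))
json.dump(list(best.x),open("pose.json","w"))
E
python3 fit.py
```

```text
[5.75823986e+02 5.30455555e+01 2.33102515e-01 1.55372329e+00
 1.32148182e-01] 20.356470603398083
scene A [-0.8 -2.2]
scene B [-1.1 -1.8]
scene D [ 1.3 -2.2]
side D [-2.2 -0.9]
side A [-0.2 -0.5]
side B [ 0.4 -1.6]
scene P130 [-0.1 -0. ]
scene P55 [-0.1 -0.7]
side P130 [ 0.1 -1.3]
side P55 [-0.2 -0.2]
scene K169 [-0.5  1.9]
scene K99 [-0.2  1.2]
side K169 [-1.   1.9]
side K99 [-0.   0.9]
scene S1 [ 0.  -1.5]
scene S2 [ 0.  -1.6]
side S1 [-0.8 -2.7]
side S2 [-0.4 -0.8]
scene F [-2.  1.]
side F [ 1.3 -2. ]
```

```bash
python3 - <<'E'
s=open("fit.py").read()
s=s.replace("knob_b(p[4],z)","knob_b(p[4],z+p[5])")
s=s.replace("b2w(p[:3],q[n]))[0]","b2w(p[:3],q[n]))[0]+p[6:8]*(c=='scene')+p[8:10]*(c=='side')")
s=s.replace("return np.array(o)","return np.r_[o,p[5]/6,np.array(p[6:])/1.0]")
s=s.replace("[550,y,.0,t,0]","[550,y,.0,t,0,4,0,0,0,0]").replace("x_scale=[10,10,.1,.1,.1]","x_scale=[10,10,.1,.1,.1,3,1,1,1,1]")
s=s.replace("res(best.x).reshape","res(best.x)[:2*len(obs)].reshape")
open("fit.py","w").write(s)
E
python3 fit.py; python3 - <<'E'
import sys; sys.path.insert(0,".")
from h import *
p=json.load(open("pose.json"))
for n,X in dict(car=[0,100,55],post=post_b(p[3],100),ptr=[-97,100,65],postgoal=post_b(0,100),clamp=[0,-60,95],knob=knob_b(p[4],134),k62=knob_b(.62,134),km62=knob_b(-.62,134)).items(): print(n,b2w(p[:3],X).round(1))
for t in ["jar","tipbox","reagent_a","beaker","mug_pens"]:
  for o in imaging.trace("scene",t)[:2]: print(t,o["confidence"],o["point"])
E
```

```text
[5.76061346e+02 5.21893686e+01 2.30998582e-01 1.52914446e+00
 1.37198164e-01 9.18548082e+00 3.79712158e-01 1.29490492e+00
 1.81875836e-01 8.55505488e-01] 12.109276501515513
scene A [-0.4 -1.1]
scene B [-0.9 -0.8]
scene D [ 1.4 -0.9]
side D [-1.8  0. ]
side A [0.  0.6]
side B [ 0.7 -0.4]
scene P130 [0.3 0.8]
scene P55 [0.2 0.1]
side P130 [ 0.1 -0.1]
side P55 [-0.2  0.9]
scene K169 [-0.2  0.5]
scene K99 [ 0.1 -0. ]
side K169 [-0.7  0.4]
side K99 [ 0.3 -0.4]
scene S1 [ 0.2 -0.4]
scene S2 [ 0.2 -0.5]
side S1 [-0.5 -1.6]
side S2 [-0.   0.2]
scene F [-1.9  2.2]
side F [ 1.6 -1. ]
car [[553.2 149.5  55. ]]
post [[535.4 213.1 100. ]]
ptr [[458.7 127.3  65. ]]
postgoal [[488.9 134.4 100. ]]
clamp [[589.8  -6.2  95. ]]
knob [[ 601.5 -130.7  134. ]]
k62 [[ 542.4 -121.9  134. ]]
km62 [[683.8 -88.6 134. ]]
jar 0.75 [321.3, 247.8]
jar 0.66 [345.4, 244.7]
tipbox 0.78 [355.4, 213.0]
reagent_a 0.95 [462.9, 294.3]
reagent_a 0.73 [243.8, 144.8]
beaker 0.57 [289.2, 124.8]
mug_pens 0.85 [420.8, 330.7]
```

```bash
cat >> h.py <<'E'
def to(x,y,z,yaw=None):
    """tool shift(m)/rotvec from measured pose to world target with tool-y at angle yaw (rad), pointing down"""
    s=r.read_state(); R=Ro.from_quat(s["ee_rot"]); sh=R.inv().apply(np.array([x,y,z])-s["position"])/1000
    rv=None
    if yaw is not None:
        c,q=np.cos(yaw),np.sin(yaw); T=np.array([[-(-q)*-1,c,0],[c,q,0],[0,0,-1]]).T
        rv=(R.inv()*Ro.from_matrix(T)).as_rotvec().round(3)
    print("t",round(s["time_s"],2),"pos",s["position"].round(1),"F",s["force"].round(1),"w",round(s["gripper_width"],1),"shift",sh.round(4),"rv",rv)
E
python3 -c "
from h import *
to(535,213,231,np.pi/2+.231)"
python3 -m inch '[[1,[-0.469,-0.314,0],[0,0,-0.47]],[1,[-0.469,-0.314,0],[0,0,-0.47]],[1,[-0.469,-0.314,0],[0,0,-0.47]],[1,[-0.469,-0.314,0],[0,0,-0.47]],[1,[-0.469,-0.314,0],[0,0,-0.47]],[1,[-0.469,-0.314,0],[0,0,-0.47]],[1,[-0.469,-0.314,0],[0,0,-0.47]],[1,[-0.469,-0.314,0],[0,0,-0.47]],[1,[-0.469,-0.314,0],[0,0,-0.47]],[1,[-0.469,-0.314,0],[0,0,-0.47]],[1,[-0.469,-0.314,0],[0,0,-0.47]],[1,[-0.469,-0.314,0],[0,0,-0.47]]]' 30
python3 -c "
from h import *
to(535,213,231,np.pi/2+.231)"
```

```text
t 1.35 pos [155.6 631.1 231.3] F [-0.5  1.1 -0.8] w 85.2 shift [-4.684e-01 -3.151e-01  3.000e-04] rv [-0.    -0.    -0.473]
time_s: 2.35
position: [493.6, 259.9, 231.7]
ee_rot: [-0.114, 0.993, 0.0, 0.0]
force: [0.5, 0.0, 0.9]
gripper_width: 85.2
t 2.35 pos [493.6 259.9 231.7] F [0.5 0.  0.9] w 85.2 shift [-0.0297 -0.055   0.0007] rv [ 0.     0.001 -0.003]
```

```bash

python3 -m inch '[[1,[-0.015,-0.028,0],[0,0,0]],[1,[-0.030,-0.055,0],[0,0,0]],[1,[-0.030,-0.055,0],[0,0,0]],[1,[-0.030,-0.055,0],[0,0,0]]]'
cat >> h.py <<'E'
def wproj(d,s,X):
    M=np.linalg.inv(np.array(d["tool_from_camera"]))
    R=Ro.from_quat(s["ee_rot"]); P=R.inv().apply(np.atleast_2d(X)-s["position"])
    P=P@M[:3,:3].T+M[:3,3]; rr=np.hypot(P[:,0],P[:,1]); th=np.arctan2(rr,P[:,2]); k=d["fx"]*th/np.maximum(rr,1e-9)
    return np.c_[d["cx"]+k*P[:,0],d["cy"]+k*P[:,1]]
def wshot(name,pose=None):
    s=r.read_state(); d=imaging.capture("wrist"); im=d["image"].copy()
    cv2.imwrite(f"pics/{name}_raw.png",im)
    np.savez(f"pics/{name}.npz",q=s["ee_rot"],p=s["position"],T=d["tool_from_camera"],f=[d["fx"],d["cx"],d["cy"]])
    if pose is None: pose=json.load(open("pose.json"))
    for X,c in [([0,100,55],(0,0,255)),([-97,100,70],(255,0,0)),([-111,100,70],(255,0,0)),(post_b(pose[3],130),(0,255,0)),(post_b(pose[3],55),(0,255,0)),(knob_b(pose[4],169),(0,255,255)),([-125,210,15],(255,0,255)),([-125,-210,15],(255,0,255)),([125,-210,15],(255,0,255)),([125,210,15],(255,0,255)),(stop_b(.93,120),(255,255,0)),(stop_b(-.93,120),(255,255,0))]:
        u=wproj(d,s,b2w(pose[:3],X))[0]; cv2.drawMarker(im,(int(round(u[0])),int(round(u[1]))),c,0,9,1)
    cv2.imwrite(f"pics/{name}.png",im)
E
python3 -c "
from h import *
wshot('w1'); to(535,213,231,np.pi/2+.231)"
```

```text
time_s: 2.68
position: [535.6, 212.2, 231.2]
ee_rot: [-0.111, 0.994, -0.0, 0.0]
force: [-0.7, 0.6, 0.5]
gripper_width: 85.4
t 2.73 pos [534.1 214.5 231.2] F [-0.7  0.2 -0.4] w 85.4 shift [-0.0005 -0.0017  0.0002] rv [ 0.001 -0.    -0.004]
```

View pics/w1.png

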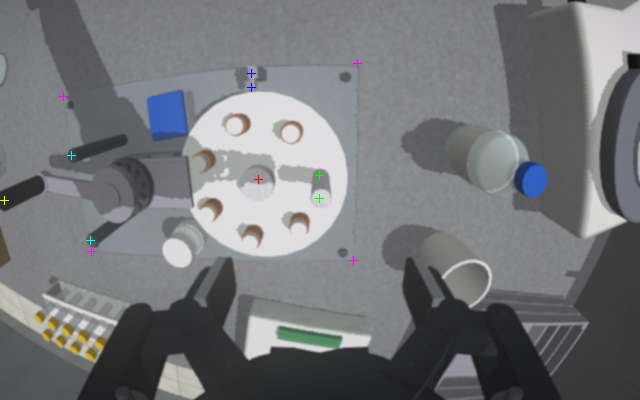

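```bash
python3 - <<'E'
import cv2
a=cv2.imread("pics/w1_raw.png")[45:270,180:365]; cv2.imwrite("pics/w1z.png",cv2.resize(a,None,fx=2.6,fy=2.6,interpolation=cv2.INTER_CUBIC))
a=cv2.imread("pics/w1.png")[50:130,210:290]; cv2.imwrite("pics/w1p.png",cv2.resize(a,None,fx=7,fy=7,interpolation=cv2.INTER_CUBIC))
E
```

```text
(no output)
```

View pics/w1z.png

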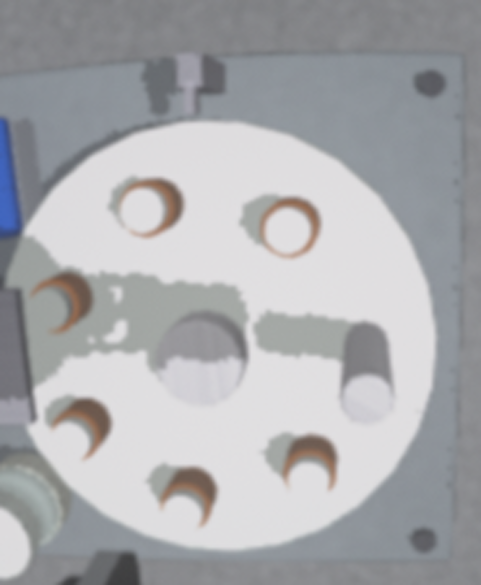

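View pics/w1p.png

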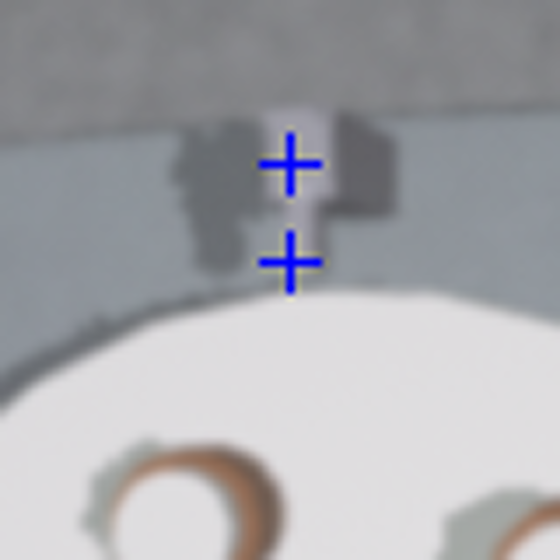

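```bash

python3 -m inch '[[1,[0,0,0.035],[0,0,0]],[1,[0,0,0.07],[0,0,0]],[1,[0,0,0.105],[0,0,0]],[1,[0,0,0.137],[0,0,0]],[1,[0,0,0.137],[0,0,0]],[0.1,[0,0,0.137],[0,0,0]],[0.1,[0,0,0.137],[0,0,0]],[0.1,[0,0,0.137],[0,0,0]],[0.1,[0,0,0.137],[0,0,0]],[0.1,[0,0,0.137],[0,0,0]],[0.1,[0,0,0.137],[0,0,0]]]' 25
python3 -c "
from h import *
wshot('w2'); to(535,214,94,np.pi/2+.231)"
```

```text
time_s: 3.65
position: [535.5, 213.6, 96.0]
ee_rot: [-0.113, 0.994, -0.001, 0.002]
force: [-0.5, -2.8, 5.1]
gripper_width: 17.2
t 3.7 pos [535.5 213.6  96. ] F [ 0.2 -2.2  6.4] w 17.4 shift [0.0004 0.0005 0.002 ] rv [-0.001  0.003 -0.004]
```

View pics/w2.png

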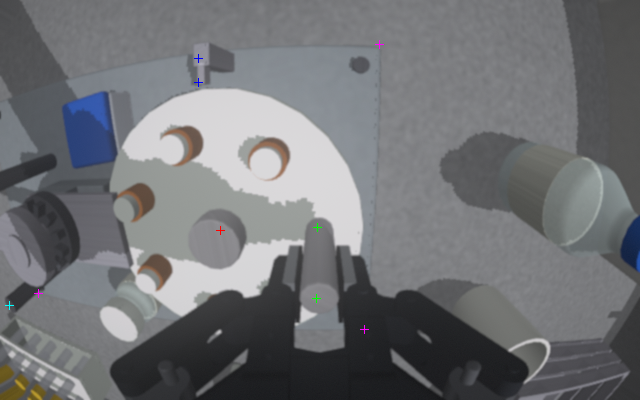

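```bash

python3 -m inch '[[0.1,[0.0086,-0.001,0],[0,0,0]],[0.1,[0.0166,-0.0029,0],[0,0,0]],[0.1,[0.0245,-0.0058,0],[0,0,0]],[0.1,[0.0319,-0.0098,0],[0,0,0]],[0.1,[0.0388,-0.0146,0],[0,0,0]],[0.1,[0.045,-0.0203,0],[0,0,0]],[0.1,[0.0504,-0.0267,0],[0,0,0]],[0.1,[0.055,-0.0338,0],[0,0,0]],[0.1,[0.0586,-0.0414,0],[0,0,0]],[0.1,[0.0613,-0.0494,0],[0,0,0]],[0.1,[0.0629,-0.0576,0],[0,0,0]],[0.1,[0.0634,-0.066,0],[0,0,0]]]' 
python3 -m inch '[[0.1,[0,0,0],[0,0,0]],[0.1,[0,0,0],[0,0,0]]]'
python3 -c "
from h import *
p=json.load(open('pose.json')); p[3]=0; json.dump(p,open('pose.json','w'))
wshot('w3'); to(488.9,134.4,94,np.pi/2+.231)"
```

```text
time_s: 4.7
position: [481.0, 138.9, 94.6]
ee_rot: [-0.117, 0.993, 0.002, -0.005]
force: [-6.2, 3.4, 9.4]
gripper_width: 17.3
time_s: 4.87
position: [481.6, 136.6, 94.5]
ee_rot: [-0.115, 0.993, 0.0, -0.005]
force: [-6.6, 0.9, 10.7]
gripper_width: 17.3
t 4.92 pos [481.7 136.6  94.5] F [-5.7  0.3 10.5] w 17.2 shift [-0.0066 -0.0038  0.0005] rv [ 0.002 -0.01  -0.001]
```

View pics/w3.png

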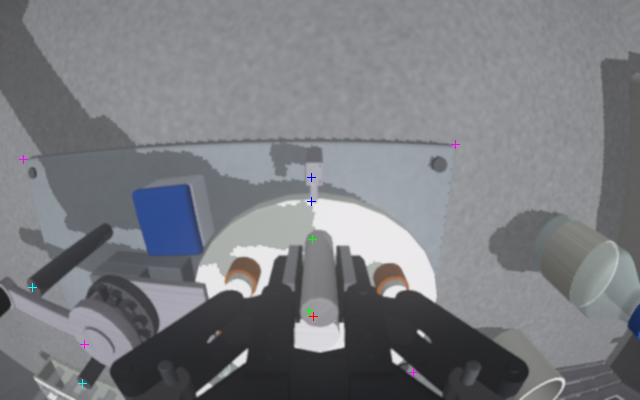

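```bash

python3 -m inch '[[0.5,[0,0,0],[0,0,0]],[0.5,[0,0,0],[0,0,0]],[0.5,[0,0,0],[0,0,0]],[0.5,[0,0,0],[0,0,0]]]'
python3 -c "
from h import *
wshot('w4'); to(488.9,134.4,94,np.pi/2+.231)
import cv2
a=cv2.imread('pics/w4.png')[140:340,210:430]; cv2.imwrite('pics/w4z.png',cv2.resize(a,None,fx=3,fy=3,interpolation=cv2.INTER_CUBIC))"
```

```text
time_s: 5.25
position: [486.6, 135.9, 93.9]
ee_rot: [-0.114, 0.994, -0.0, -0.001]
force: [-0.7, 0.1, -0.3]
gripper_width: 42.9
t 5.3 pos [486.8 135.9  94. ] F [-0.1 -1.  -0.3] w 42.9 shift [-0.0017 -0.002  -0.    ] rv [-0.    -0.001 -0.003]
```

View pics/w4z.png

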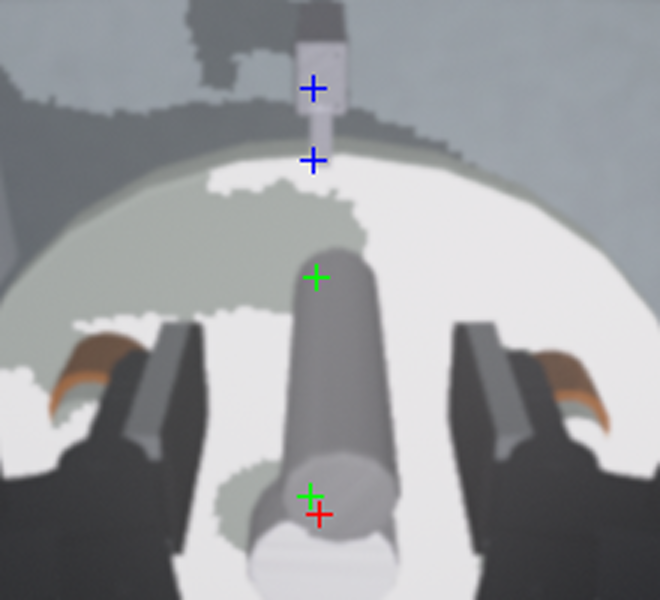

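```bash

python3 -m inch '[[0.5,[-0.002,-0.0008,0],[0,0,0]],[0.5,[-0.002,-0.0008,0],[0,0,0]],[0.1,[-0.002,-0.0008,0],[0,0,0]],[0.1,[-0.002,-0.0008,0],[0,0,0]],[0.1,[-0.002,-0.0008,0],[0,0,0]],[0.1,[-0.002,-0.0008,0],[0,0,0]],[0.1,[-0.002,-0.0008,0],[0,0,0]]]' 20
cat >> h.py <<'E'
def z(name,y0,y1,x0,x1,f):
    a=cv2.imread(f'pics/{name}.png')[y0:y1,x0:x1]; cv2.imwrite(f'pics/{name}z.png',cv2.resize(a,None,fx=f,fy=f,interpolation=cv2.INTER_CUBIC))
E
python3 -c "
from h import *
wshot('w5'); to(488.9,134.4,94,np.pi/2+.231)"
python3 -m inch '[[0.5,[0,0,0],[0,0,0]],[0.5,[0,0,0],[0,0,0]],[0.5,[0,0,0],[0,0,0]],[0.5,[0,0,0],[0,0,0]]]'
python3 -c "
from h import *
wshot('w6'); to(488.9,134.4,94,np.pi/2+.231); z('w6',140,340,210,430,3); z('w5',140,340,210,430,3)"
```

```text
time_s: 5.88
position: [489.3, 136.0, 94.3]
ee_rot: [-0.114, 0.993, 0.0, -0.0]
force: [-1.4, 0.5, -0.2]
gripper_width: 17.6
t 5.93 pos [489.3 136.   94.3] F [0.3 0.2 0. ] w 17.8 shift [ 0.0007 -0.0014  0.0003] rv [ 0.    -0.    -0.003]
time_s: 6.27
position: [489.4, 135.6, 94.3]
ee_rot: [-0.114, 0.994, -0.0, -0.0]
force: [0.7, 0.8, 0.6]
gripper_width: 42.6
t 6.32 pos [489.4 135.7  94.3] F [-0.1 -0.2  0.2] w 42.7 shift [ 0.0008 -0.0011  0.0003] rv [-0.    -0.    -0.003]
```

View pics/w6z.png

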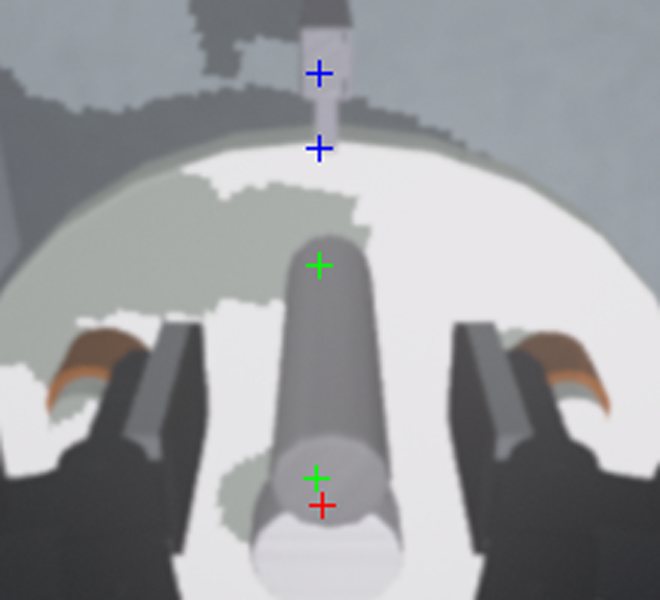

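```bash

python3 -m inch '[[0.7,[0,0,-0.03],[0,0,0]],[0.8,[0,0,-0.065],[0,0,0]],[1,[0,-0.01,-0.105],[0,0,0]],[1,[0,-0.04,-0.14],[0,0,0]],[1,[0,-0.06,-0.16],[0,0,0]],[1,[0,-0.06,-0.16],[0,0,0]],[1,[0,-0.06,-0.16],[0,0,0]]]' 
python3 -c "
from h import *
wshot('w7'); to(488.9,134.4,94,np.pi/2+.231)"
```

```text
time_s: 6.9
position: [503.9, 75.7, 255.7]
ee_rot: [-0.112, 0.994, -0.0, 0.002]
force: [-0.6, -0.4, -0.9]
gripper_width: 85.6
t 6.95 pos [502.6  77.2 254.3] F [ 0.1  0.5 -0.1] w 85.1 shift [0.0005 0.0588 0.1604] rv [ 0.     0.    -0.004]
```

View pics/w7.png

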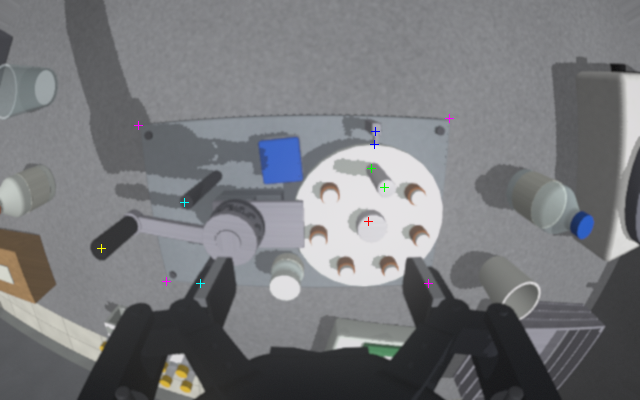

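```bash
python3 -c "
from h import *
wshot('w8'); to(488.9,134.4,94,np.pi/2+.231)
cv2.imwrite('pics/w9.png',cv2.imread('pics/w8_raw.png')); cv2.imwrite('pics/w10.png',cv2.imread('pics/w8_raw.png'))
z('w9',105,295,290,460,3.1); z('w10',105,295,80,300,3.1)"
```

```text
t 7.0 pos [502.   78.  253.5] F [-0.1 -0.6 -0.1] w 85.3 shift [-0.0004  0.0577  0.1595] rv [ 0.001 -0.002 -0.002]
```

View pics/w9z.png

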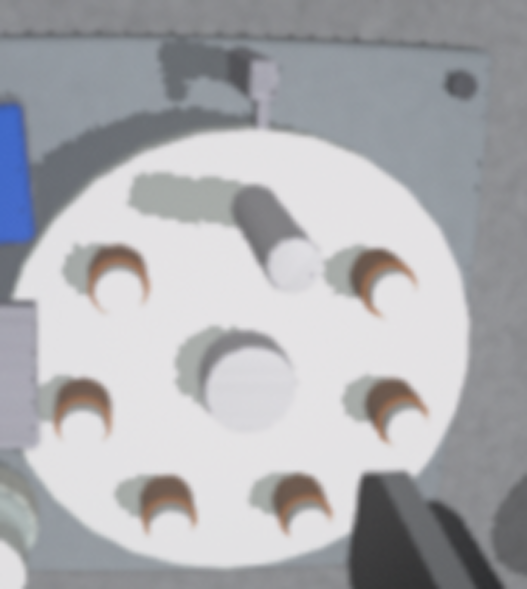

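View pics/w10z.png

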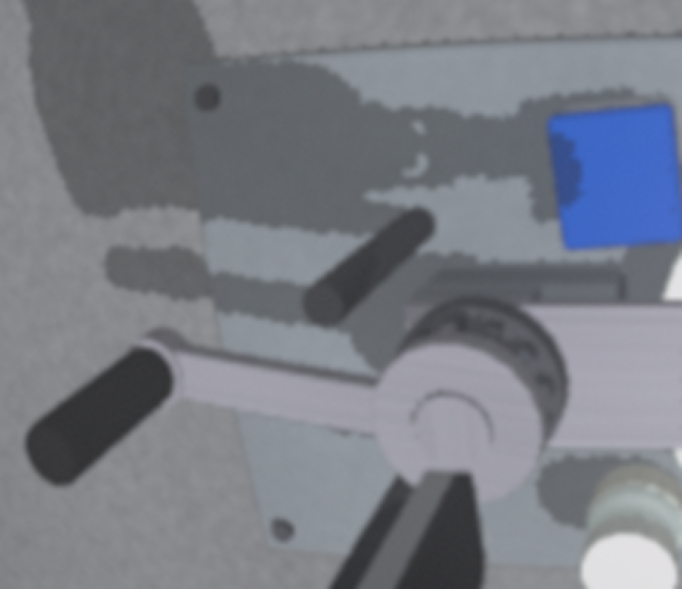

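```bash
cat > wfit.py <<'E'
from h import *
D=np.load("pics/w8.npz"); s=dict(ee_rot=D["q"],position=D["p"]); d=dict(tool_from_camera=D["T"],fx=D["f"][0],cx=D["f"][1],cy=D["f"][2])
R=lambda u,v:(290+u/3.1,105+v/3.1); L=lambda u,v:(80+u/3.1,105+v/3.1)
obs=[("D",R(487,50)),("F",R(262,124)),("P130",R(294,265)),("P55",R(256,206)),("A",L(189,68)),("B",L(271,543)),("S1",L(323,302)),("K169",L(58,450))]
rim=[R(*q) for q in [(469,330),(430,225),(350,150),(262,128),(150,152),(45,240),(100,525),(225,566)]]
def unproj(uv,z):
    a=np.array([uv[0]-d["cx"],uv[1]-d["cy"]]); rr=np.hypot(*a); th=rr/d["fx"]; v=np.r_[np.sin(th)*a/rr,np.cos(th)]
    T=d["tool_from_camera"]; Rt=Ro.from_quat(s["ee_rot"]); o=Rt.apply(T[:3,3])+s["position"]; v=Rt.apply(T[:3,:3]@v)
    return o+v*(z-o[2])/v[2]
RW=np.array([unproj(q,55)[:2] for q in rim])
def res(p):
    q={"A":[-125,-210,15],"B":[125,-210,15],"D":[-125,210,15],"F":[-97,100,70],"S1":stop_b(.93,120),"P130":post_b(p[3],130),"P55":post_b(p[3],55),"K169":knob_b(p[4],169+p[5])}
    o=[]
    for n,uv in obs:o+=list(wproj(d,s,b2w(p[:3],q[n]))[0]-uv)
    c=b2w(p[:3],[0,100,55])[0,:2]
    return np.r_[o,(np.hypot(*(RW-c).T)-95),(p[5]-8)/4]
b=least_squares(res,[576,52,.23,0,.137,8],loss="soft_l1",x_scale=[10,10,.1,.1,.1,3])
print(b.x.round(4)); e=res(b.x)
for (n,_),v in zip(obs,e[:2*len(obs)].reshape(-1,2)): print(n,v.round(1))
print(e[2*len(obs):].round(1))
p=b.x
for n,X in dict(clamp=[0,-60,95],knob=knob_b(p[4],134),k62=knob_b(.62,134),km62=knob_b(-.62,134)).items(): print(n,b2w(p[:3],X).round(1))
json.dump(list(b.x),open("pose2.json","w"))
E
python3 wfit.py
```

```text
[5.764793e+02 5.463760e+01 2.291000e-01 7.400000e-03 1.441000e-01
 3.036900e+00]
D [2.8 0.1]
F [0.4 1.5]
P130 [0.5 0.1]
P55 [-0.6 -0.4]
A [-3.1 -0.7]
B [-1.5  2.3]
S1 [0.2 1.3]
K169 [-0.3  0.1]
[-0.9 -3.1 -0.6 -0.2 -1.3 -2.  -4.  -1.  -1.2]
clamp [[590.1  -3.8  95. ]]
knob [[ 600.7 -128.3  134. ]]
k62 [[ 542.5 -119.4  134. ]]
km62 [[683.9 -86.4 134. ]]
```

```bash
python3 -c "
from h import *
print(r.read_state()['joints'].round(2))
to(601,-129.5,255,.09); to(601,-129.5,255,.09+np.pi)"
```

```text
[-0.12  0.37 -0.11  1.79  0.05  0.98  1.55]
t 7.0 pos [502.   78.  253.5] F [-0.1 -0.6 -0.1] w 85.3 shift [-0.0493 -0.2246 -0.0018] rv [-1.00e-03 -2.00e-03  1.71e+00]
t 7.0 pos [502.   78.  253.5] F [-0.1 -0.6 -0.1] w 85.3 shift [-0.0493 -0.2246 -0.0018] rv [ 2.000e-03 -1.000e-03 -1.432e+00]
```

```bash

python3 -m inch '[[1,[-0.049,-0.225,0],[0,0,1.71]],[1,[-0.049,-0.225,0],[0,0,1.71]],[1,[-0.049,-0.225,0],[0,0,1.71]],[1,[-0.049,-0.225,0],[0,0,1.71]],[1,[-0.049,-0.225,0],[0,0,1.71]],[1,[-0.049,-0.225,0],[0,0,1.71]],[1,[-0.049,-0.225,0],[0,0,1.71]],[1,[-0.049,-0.225,0],[0,0,1.71]],[1,[-0.049,-0.225,0],[0,0,1.71]],[1,[-0.049,-0.225,0],[0,0,1.71]],[1,[-0.049,-0.225,0],[0,0,1.71]],[1,[-0.049,-0.225,0],[0,0,1.71]]]'
python3 -c "
from h import *
to(601,-129.5,255,.09)"
```

```text
time_s: 8.0
position: [601.1, -128.5, 252.0]
ee_rot: [0.595, 0.803, -0.001, -0.002]
force: [0.3, -0.1, 0.2]
gripper_width: 85.5
t 8.0 pos [ 601.1 -128.5  252. ] F [ 0.3 -0.1  0.2] w 85.5 shift [-0.001  -0.0004 -0.003 ] rv [-0.004 -0.002  0.205]
```

```bash

python3 -m inch '[[1,[0,0,0],[0,0,0.1]],[1,[-0.001,0,0.015],[0,0,0.205]],[1,[-0.001,0,0.025],[0,0,0.205]],[1,[-0.001,0,0.025],[0,0,0.205]]]'
python3 -c "
from h import *
import shutil; shutil.copy('pose2.json','pose.json')
wshot('w11'); to(601,-129.5,230,.09)"
```

```text
time_s: 8.33
position: [599.8, -129.2, 225.0]
ee_rot: [0.671, 0.741, -0.002, -0.004]
force: [0.4, 0.2, 0.3]
gripper_width: 85.5
t 8.38 pos [ 600.6 -129.8  226.5] F [-1.1  0.6  0.7] w 85.6 shift [ 0.0003  0.0004 -0.0035] rv [-0.006 -0.002  0.008]
```

View pics/w11.png

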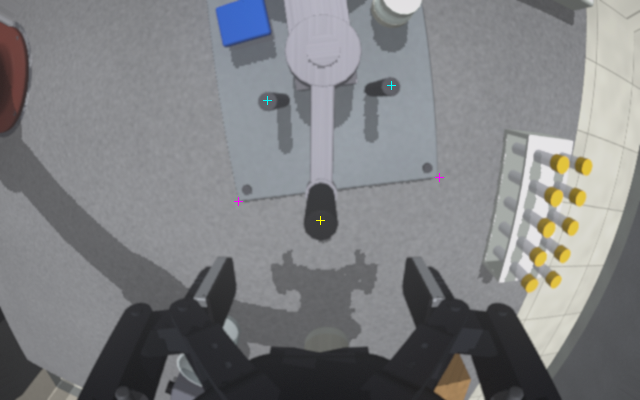

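```bash

python3 -m inch '[[1,[0,0,0.03],[0,0,0]],[1,[0,0,0.06],[0,0,0]],[1,[0,0,0.085],[0,0,0]],[1,[0,0,0.1],[0,0,0]],[1,[0,0,0.1],[0,0,0]],[0.15,[0,0,0.1],[0,0,0]],[0.15,[0,0,0.1],[0,0,0]],[0.15,[0,0,0.1],[0,0,0]],[0.15,[0,0,0.1],[0,0,0]],[0.15,[0,0,0.1],[0,0,0]],[0.15,[0,0,0.1],[0,0,0]]]' 50
python3 -c "
from h import *
wshot('w12'); to(601,-129.5,127,.09)"
```

```text
time_s: 9.3
position: [602.4, -132.1, 130.3]
ee_rot: [0.673, 0.74, 0.0, 0.001]
force: [-0.3, -0.5, 2.2]
gripper_width: 22.6
t 9.35 pos [ 602.4 -132.1  130.3] F [-0.7 -0.3  3.2] w 22.8 shift [ 0.0027 -0.0011  0.0033] rv [0.002 0.001 0.004]
```

View pics/w12.png

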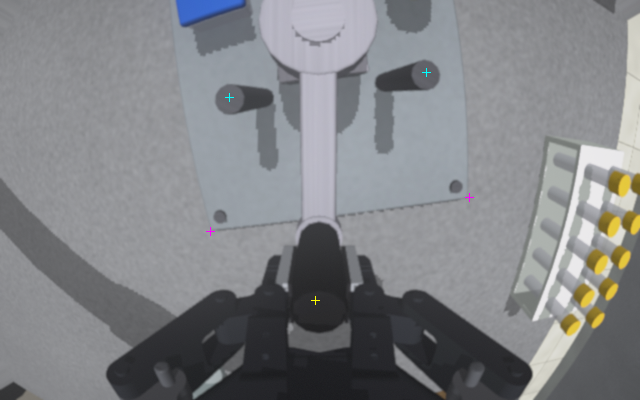

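```bash

for i in 1 2 3; do python3 -m inch '[[0.15,[0,0,-0.003],[0,0,0]],[0.15,[0,0,-0.003],[0,0,0]]]' | grep -E "pos|force|width"; done
```

```text
position: [601.8, -131.2, 131.9]
force: [0.8, 0.1, -4.9]
gripper_width: 23.1
position: [601.6, -131.2, 134.7]
force: [0.6, 1.3, -6.1]
gripper_width: 22.8
position: [601.7, -131.1, 138.1]
force: [0.6, 1.0, -7.1]
gripper_width: 22.5
```

```bash

for i in 1 2 ; do python3 -m inch '[[0.15,[0,0,-0.003],[0,0,0]],[0.15,[0,0,-0.003],[0,0,0]]]' | grep -E "pos|force|width"; done
```

```text
position: [601.7, -131.0, 141.2]
force: [1.2, 1.6, -8.2]
gripper_width: 23.0
position: [600.5, -129.9, 143.4]
force: [-0.1, 2.5, -10.9]
gripper_width: 22.7
```

```bash

python3 -m inch '[[0.15,[0.0009,0.0151,0],[0,0,-0.12]],[0.15,[0.0036,0.0301,0],[0,0,-0.24]],[0.15,[0.0081,0.0446,0],[0,0,-0.36]],[0.15,[0.0143,0.0584,0],[0,0,-0.48]],[0.15,[0.0221,0.0714,0],[0,0,-0.6]],[0.15,[0.0314,0.0834,0],[0,0,-0.72]],[0.15,[0.0314,0.0834,0],[0,0,-0.72]]]'
cat >> h.py <<'E'
def lev():
    s=r.read_state(); p=json.load(open("pose.json")); c=b2w(p[:3],[0,-60,0])[0]; v=s["position"]-c
    y=Ro.from_quat(s["ee_rot"]).apply([0,1,0])
    print("t",round(s["time_s"],2),"l_pos",round(-(np.arctan2(v[1],v[0])+np.pi/2-p[2]),3),"rad",np.hypot(v[0],v[1]).round(1),"l_yaw",round(p[2]-np.arctan2(y[1],y[0]),3),"z",s["position"][2].round(1),"F",s["force"].round(1),"w",round(s["gripper_width"],1))
E
python3 -c "
from h import *
lev(); wshot('w13'); lev()"
```

```text
time_s: 10.77
position: [681.4, -90.8, 142.8]
ee_rot: [0.366, 0.931, -0.001, -0.002]
force: [-2.8, -0.6, -6.5]
gripper_width: 22.8
t 10.77 l_pos -0.58 rad 126.2 l_yaw -0.592 z 142.8 F [-2.8 -0.6 -6.5] w 22.8
t 10.82 l_pos -0.564 rad 126.2 l_yaw -0.585 z 142.8 F [-4.5  2.6 -8.1] w 22.9
```

View pics/w13.png

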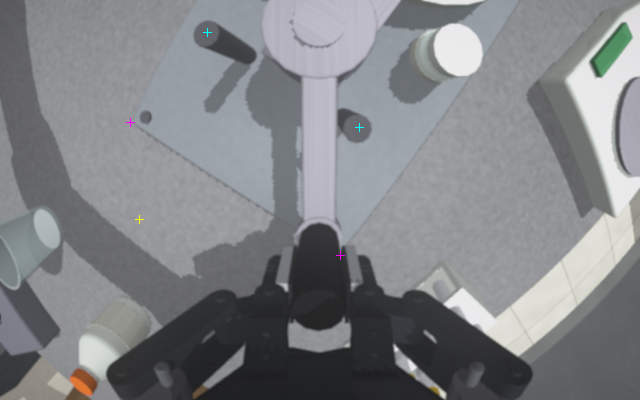

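```bash

python3 -m inch '[[0.15,[0,0,0.006],[0,0,0]],[0.15,[0,0,0.012],[0,0,0]],[0.15,[0,0,0.016],[0,0,0]],[0.15,[0,0,0.016],[0,0,0]]]'
python3 -c "
from h import *
lev()"
```

```text
time_s: 11.15
position: [682.1, -93.9, 129.6]
ee_rot: [0.37, 0.929, -0.0, 0.001]
force: [-3.5, 2.8, 1.4]
gripper_width: 22.4
t 11.15 l_pos -0.567 rad 128.7 l_yaw -0.583 z 129.6 F [-3.5  2.8  1.4] w 22.4
```

```bash

python3 -m inch '[[0.15,[0,0,0.003],[0,0,0]],[0.15,[0,0,0.006],[0,0,0]],[0.15,[0,0,0.006],[0,0,0]]]'
python3 -c "
from h import *
lev()"
```

```text
time_s: 11.4
position: [684.8, -94.0, 125.7]
ee_rot: [0.37, 0.929, 0.001, 0.004]
force: [-2.2, 0.3, 5.9]
gripper_width: 22.8
t 11.4 l_pos -0.581 rad 130.8 l_yaw -0.584 z 125.7 F [-2.2  0.3  5.9] w 22.8
```

```bash

python3 -m inch '[[0.15,[0.0009,-0.0151,0],[0,0,0.12]],[0.15,[0.0036,-0.0301,0],[0,0,0.24]],[0.15,[0.0081,-0.0446,0],[0,0,0.36]],[0.15,[0.0143,-0.0584,0],[0,0,0.48]],[0.15,[0.0221,-0.0714,0],[0,0,0.6]]]'
python3 -c "
from h import *
lev(); wshot('w14'); lev()"
```

```text
time_s: 11.82
position: [621.1, -132.0, 126.7]
ee_rot: [0.63, 0.777, 0.002, 0.006]
force: [0.8, 1.8, 7.2]
gripper_width: 22.6
t 11.82 l_pos -0.008 rad 131.9 l_yaw 0.021 z 126.7 F [0.8 1.8 7.2] w 22.6
t 11.87 l_pos 0.018 rad 131.6 l_yaw 0.03 z 126.5 F [-0.9  1.9  7.1] w 22.7
```

View pics/w14.png

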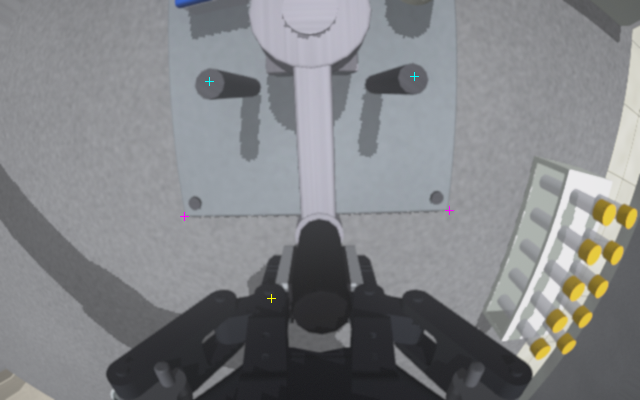

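```bash

python3 -m inch '[[0.15,[0.0014,-0.0151,0],[0,0,0.12]],[0.15,[0.0046,-0.0301,0],[0,0,0.24]],[0.15,[0.0096,-0.0446,0],[0,0,0.36]],[0.15,[0.0163,-0.0584,0],[0,0,0.48]],[0.15,[0.0223,-0.069,0],[0,0,0.575]],[0.15,[0.0223,-0.069,0],[0,0,0.575]]]'
python3 -c "
from h import *
lev(); wshot('w15'); lev()"
```

```text
time_s: 12.37
position: [547.4, -126.1, 124.8]
ee_rot: [0.824, 0.566, 0.002, 0.006]
force: [2.2, -3.7, -0.8]
gripper_width: 23.0
t 12.37 l_pos 0.565 rad 129.5 l_yaw 0.596 z 124.8 F [ 2.2 -3.7 -0.8] w 23.0
t 12.42 l_pos 0.561 rad 129.4 l_yaw 0.592 z 124.6 F [ 1.6 -5.1 -1.4] w 22.6
```

View pics/w15.png

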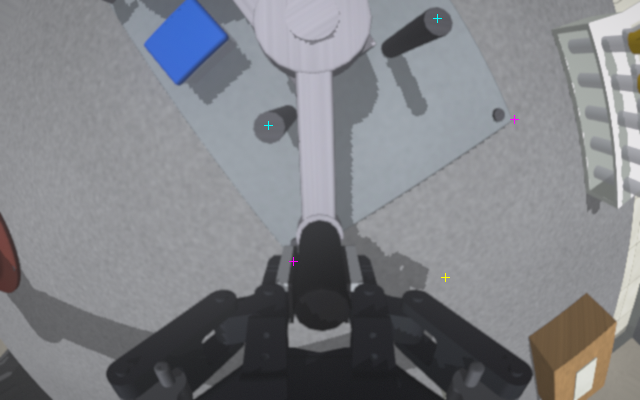

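```bash

python3 -m inch '[[0.15,[0,0,-0.006],[0,0,0]],[0.15,[0,0,-0.012],[0,0,0]],[0.15,[0,0,-0.015],[0,0,0]],[0.15,[0,0,-0.015],[0,0,0]]]'
python3 -c "
from h import *
lev()"
```

```text
time_s: 12.75
position: [545.3, -122.6, 137.9]
ee_rot: [0.823, 0.569, 0.0, 0.0]
force: [2.1, -2.0, -5.5]
gripper_width: 22.8
t 12.75 l_pos 0.59 rad 126.9 l_yaw 0.59 z 137.9 F [ 2.1 -2.  -5.5] w 22.8
```

```bash

python3 -m inch '[[0.15,[0,0,-0.0015],[0,0,0]],[0.15,[0.0009,0.0152,-0.0015],[0,0,-0.12]],[0.15,[0.0036,0.0302,-0.0015],[0,0,-0.24]],[0.15,[0.0081,0.0447,-0.0015],[0,0,-0.36]],[0.15,[0.0143,0.0586,-0.0015],[0,0,-0.48]],[0.15,[0.0222,0.0717,-0.0015],[0,0,-0.6]],[0.15,[0.0315,0.0837,-0.0015],[0,0,-0.72]],[0.15,[0.0422,0.0946,-0.0015],[0,0,-0.84]],[0.15,[0.0542,0.104,-0.0015],[0,0,-0.96]],[0.15,[0.0671,0.112,-0.0015],[0,0,-1.08]],[0.15,[0.0774,0.1169,-0.0015],[0,0,-1.17]],[0.15,[0.0774,0.1169,-0.0015],[0,0,-1.17]]]'
python3 -c "
from h import *
lev()"
```

```text
time_s: 13.75
position: [680.8, -91.6, 137.5]
ee_rot: [0.368, 0.93, -0.002, -0.001]
force: [-0.3, -5.2, -6.5]
gripper_width: 22.9
t 13.75 l_pos -0.572 rad 126.2 l_yaw -0.587 z 137.5 F [-0.3 -5.2 -6.5] w 22.9
```

```bash

python3 -c "
from h import *
wshot('w16'); lev(); 
d=imaging.capture('side'); cv2.imwrite('pics/side2.png',d['image']); z('side2',150,290,225,395,4)"
```

```text
t 13.8 l_pos -0.561 rad 126.3 l_yaw -0.581 z 137.5 F [-0.4 -4.3 -6.3] w 22.7
```

View pics/w16.png

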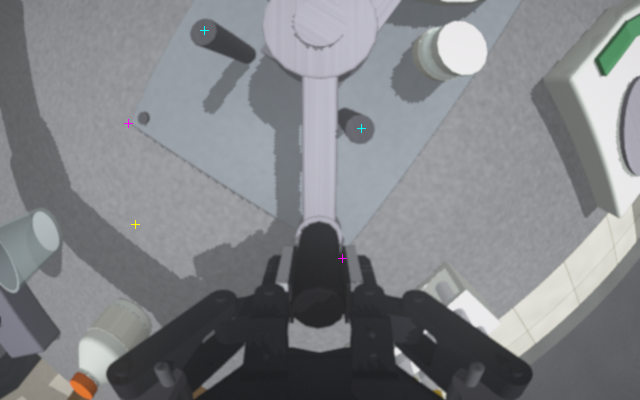

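View pics/side2z.png

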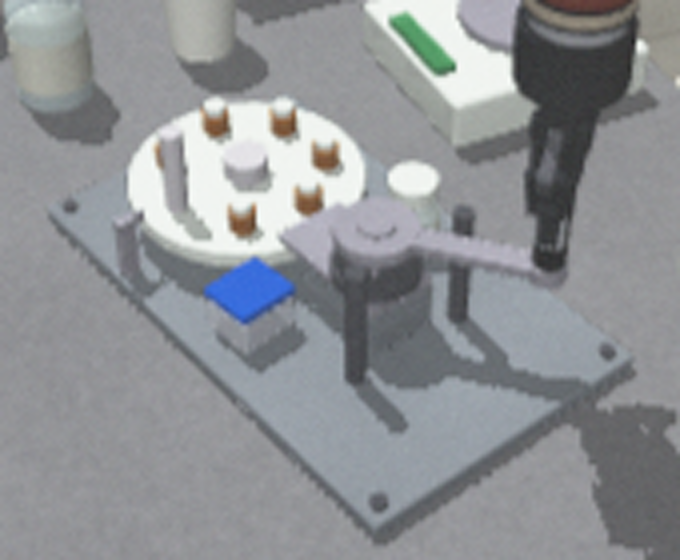

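```bash
cat > cap.py <<'E'
import cv2,numpy as np,sys
a=cv2.imread("pics/side0.png"); b=cv2.imread(f"pics/{sys.argv[1]}.png")
# stud+cap left/top part
for (x0,x1,y0,y1) in [(306,334,197,214),(306,322,197,216),(312,328,198,212)]:
    A=cv2.resize(a[y0:y1,x0:x1],None,fx=8,fy=8,interpolation=cv2.INTER_CUBIC)
    B=cv2.resize(b[y0-6:y1+6,x0-3:x1+3],None,fx=8,fy=8,interpolation=cv2.INTER_CUBIC)
    m=cv2.matchTemplate(B,A,cv2.TM_CCOEFF_NORMED); _,v,_,l=cv2.minMaxLoc(m); print("dx,dy px",l[0]/8-3,l[1]/8-6,round(v,3))
E
python3 cap.py side2
```

```text
dx,dy px -0.5 -0.25 0.652
dx,dy px -0.375 -0.375 0.674
dx,dy px 0.0 -0.375 0.941
```

```bash

for i in 1 2 3 ; do python3 -m inch '[[0.15,[0,0,-0.002],[0,0,0]],[0.15,[0,0,-0.002],[0,0,0]]]' | grep -E "pos|force"; done
python3 -c "
from h import *
lev(); d=imaging.capture('side'); cv2.imwrite('pics/side3.png',d['image'])"; python3 cap.py side3
```

```text
position: [679.7, -92.9, 140.8]
force: [-1.1, -4.2, -6.3]
position: [680.2, -92.4, 143.0]
force: [-0.7, -5.7, -6.6]
position: [680.2, -92.1, 144.6]
force: [-1.0, -4.7, -7.6]
t 14.35 l_pos -0.566 rad 126.1 l_yaw -0.58 z 144.6 F [-1.  -4.7 -7.6] w 22.6
dx,dy px -1.875 -0.5 0.574
dx,dy px 0.375 -2.125 0.617
dx,dy px 0.0 -1.875 0.721
```

```bash

for i in 1 2 ; do python3 -m inch '[[0.15,[0,0,-0.002],[0,0,0]],[0.15,[0,0,-0.002],[0,0,0]]]' | grep -E "pos|force"; done
python3 -c "
from h import *
lev(); d=imaging.capture('side'); cv2.imwrite('pics/side4.png',d['image'])"; python3 cap.py side4
```

```text
position: [680.5, -90.3, 145.7]
force: [-1.1, -3.4, -12.5]
position: [680.5, -89.3, 147.0]
force: [-0.6, -2.8, -17.6]
t 14.73 l_pos -0.584 rad 124.5 l_yaw -0.58 z 147.0 F [ -0.6  -2.8 -17.6] w 22.7
dx,dy px -1.75 -0.625 0.576
dx,dy px 0.375 -2.125 0.617
dx,dy px 0.0 -1.875 0.721
```

```bash

python3 -m inch '[[0.15,[0,0,0.006],[0,0,0]],[0.15,[0,0,0.012],[0,0,0]],[0.15,[0,0,0.016],[0,0,0]],[0.38,[0,0,0.018],[0,0,0]],[0.38,[0,0,0.018],[0,0,0]],[0.38,[0,0,0.018],[0,0,0]]]'
python3 -c "
from h import *
lev();wshot('w17');d=imaging.capture('side'); cv2.imwrite('pics/side5.png',d['image'])"; python3 cap.py side5
```

```text
time_s: 15.28
position: [683.7, -90.3, 133.3]
ee_rot: [0.372, 0.928, 0.002, 0.003]
force: [-0.4, 1.0, -0.2]
gripper_width: 32.5
t 15.28 l_pos -0.596 rad 127.4 l_yaw -0.58 z 133.3 F [-0.4  1.  -0.2] w 32.5
dx,dy px -0.625 0.125 0.675
dx,dy px -0.625 0.125 0.699
dx,dy px 0.0 0.0 0.984
```

View pics/w17.png

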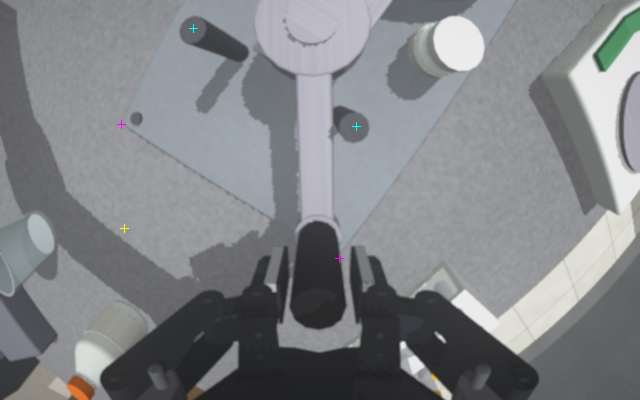

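```bash

python3 -m inch '[[0.38,[0.0008,-0.0139,0],[0,0,0.11]],[0.38,[0.0031,-0.0277,0],[0,0,0.22]],[0.38,[0.0068,-0.0412,0],[0,0,0.33]],[0.38,[0.0121,-0.0541,0],[0,0,0.44]],[0.38,[0.0187,-0.0664,0],[0,0,0.55]],[0.38,[0.0267,-0.0779,0],[0,0,0.66]],[0.38,[0.0358,-0.0884,0],[0,0,0.77]],[0.38,[0.0461,-0.0979,0],[0,0,0.88]],[0.38,[0.0573,-0.1062,0],[0,0,0.99]],[0.38,[0.0694,-0.1132,0],[0,0,1.1]],[0.38,[0.0822,-0.1188,0],[0,0,1.21]],[0.38,[0.0822,-0.1188,0],[0,0,1.21]]]'
python3 -c "
from h import *
lev();wshot('w18');d=imaging.capture('side'); cv2.imwrite('pics/side6.png',d['image'])"; python3 cap.py side6
```

```text
time_s: 16.38
position: [540.2, -120.0, 132.1]
ee_rot: [0.834, 0.551, 0.001, 0.001]
force: [1.4, -0.7, 0.1]
gripper_width: 32.7
t 16.38 l_pos 0.634 rad 126.4 l_yaw 0.632 z 132.1 F [ 1.4 -0.7  0.1] w 32.7
dx,dy px 0.0 3.0 0.051
dx,dy px -3.0 6.0 0.09
dx,dy px -0.875 -4.875 0.132
```

View pics/w18.png

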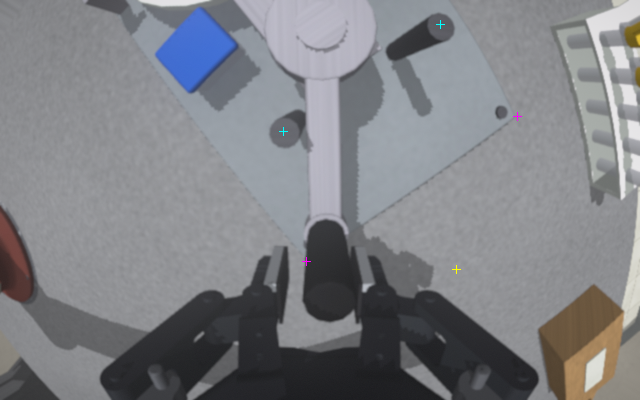

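```bash

python3 -m inch '[[0.15,[0,0.002,0],[0,0,0]],[0.15,[0,0.002,0],[0,0,0]],[0.15,[0,0.002,0],[0,0,0]],[0.15,[0,0.002,0],[0,0,0]]]' 70
python3 -c "
from h import *
lev()"
python3 -m inch '[[0.15,[0,0,-0.005],[0,0,0]],[0.15,[0,0,-0.01],[0,0,0]],[0.15,[0,0,-0.0145],[0,0,0]],[0.15,[0,0,-0.0145],[0,0,0]]]'
python3 -c "
from h import *
lev()"
```

```text
time_s: 16.82
position: [543.4, -122.0, 131.6]
ee_rot: [0.834, 0.552, 0.001, 0.001]
force: [2.5, -1.6, 4.1]
gripper_width: 22.7
t 16.82 l_pos 0.606 rad 127.1 l_yaw 0.63 z 131.6 F [ 2.5 -1.6  4.1] w 22.7
time_s: 17.15
position: [541.8, -119.3, 144.1]
ee_rot: [0.834, 0.552, -0.0, -0.001]
force: [2.9, 1.1, -6.5]
gripper_width: 22.2
t 17.15 l_pos 0.625 rad 125.2 l_yaw 0.629 z 144.1 F [ 2.9  1.1 -6.5] w 22.2
```

```bash

python3 -m inch '[[0.15,[0,0,-0.0015],[0,0,0]],[0.15,[0.0009,0.0152,-0.0015],[0,0,-0.12]],[0.15,[0.0036,0.0302,-0.0015],[0,0,-0.24]],[0.15,[0.0081,0.0447,-0.0015],[0,0,-0.36]],[0.15,[0.0143,0.0586,-0.0015],[0,0,-0.48]],[0.15,[0.0222,0.0717,-0.0015],[0,0,-0.6]]]'
python3 -c "
from h import *
lev()"
```

```text
time_s: 17.65
position: [614.8, -126.6, 144.9]
ee_rot: [0.631, 0.775, -0.0, -0.004]
force: [0.9, 2.9, -6.4]
gripper_width: 22.5
t 17.65 l_pos 0.031 rad 125.3 l_yaw 0.025 z 144.9 F [ 0.9  2.9 -6.4] w 22.5
```

```bash

python3 -m inch '[[0.15,[0.0009,0.0152,0],[0,0,-0.12]],[0.15,[0.0036,0.0302,0],[0,0,-0.24]],[0.15,[0.0081,0.0447,0],[0,0,-0.36]],[0.15,[0.0143,0.0586,0],[0,0,-0.48]],[0.15,[0.0228,0.0727,0],[0,0,-0.61]],[0.15,[0.0228,0.0727,0],[0,0,-0.61]],[0.15,[0.0228,0.0727,0.006],[0,0,-0.61]],[0.15,[0.0228,0.0727,0.012],[0,0,-0.61]],[0.38,[0.0228,0.0727,0.015],[0,0,-0.61]],[0.38,[0.0228,0.0727,0.015],[0,0,-0.61]],[0.38,[0.0228,0.0727,0.015],[0,0,-0.61]]]'
python3 -c "
from h import *
lev();d=imaging.capture('side'); cv2.imwrite('pics/side7.png',d['image'])"; python3 cap.py side7
```

```text
time_s: 18.57
position: [682.8, -93.6, 132.2]
ee_rot: [0.373, 0.928, -0.001, 0.0]
force: [0.5, 0.4, -0.8]
gripper_width: 32.5
t 18.57 l_pos -0.572 rad 129.0 l_yaw -0.577 z 132.2 F [ 0.5  0.4 -0.8] w 32.5
dx,dy px -0.625 0.125 0.673
dx,dy px -0.625 0.125 0.697
dx,dy px 0.0 0.0 0.984
```

```bash

python3 -m inch '[[0.38,[0.0018,-0.0139,0],[0,0,0.11]],[0.38,[0.0046,-0.0277,0],[0,0,0.22]],[0.38,[0.0083,-0.0412,0],[0,0,0.33]],[0.38,[0.0136,-0.0541,0],[0,0,0.44]],[0.38,[0.0202,-0.0664,0],[0,0,0.55]]]'
python3 -c "
from h import *
lev(); d=imaging.capture('scene'); cv2.imwrite('pics/scene2.png',d['image']); z('scene2',150,300,255,440,4)"
```

```text
time_s: 19.03
position: [628.0, -123.9, 133.3]
ee_rot: [0.612, 0.791, 0.005, 0.005]
force: [18.9, 9.9, -4.3]
gripper_width: 32.4
t 19.03 l_pos -0.077 rad 125.9 l_yaw -0.024 z 133.3 F [18.9  9.9 -4.3] w 32.4
```

View pics/scene2z.png

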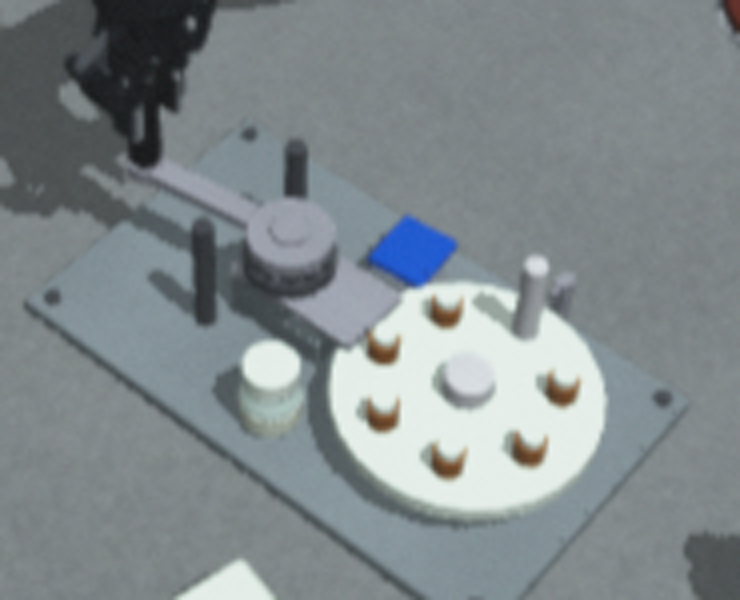

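```bash

python3 -c "
from h import *
lev();wshot('w19');d=imaging.capture('side'); cv2.imwrite('pics/side8.png',d['image']); z('side8',150,290,225,395,4)"; python3 cap.py side8
python3 -m inch '[[0.38,[0,0.001,0],[0,0,0]],[0.38,[0,0.001,0],[0,0,0]],[0.38,[0,0.001,0],[0,0,0]]]'
python3 -c "
from h import *
lev()"
```

```text
t 19.08 l_pos -0.08 rad 125.5 l_yaw -0.02 z 134.0 F [11.3  5.1 -5. ] w 32.6
dx,dy px -0.875 0.625 0.593
dx,dy px -1.25 2.0 0.725
dx,dy px -0.5 1.75 0.808
time_s: 19.43
position: [630.3, -122.9, 133.6]
ee_rot: [0.609, 0.793, 0.005, 0.005]
force: [10.5, 3.5, -2.7]
gripper_width: 32.7
t 19.43 l_pos -0.096 rad 125.7 l_yaw -0.032 z 133.6 F [10.5  3.5 -2.7] w 32.7
```

View pics/w19.png

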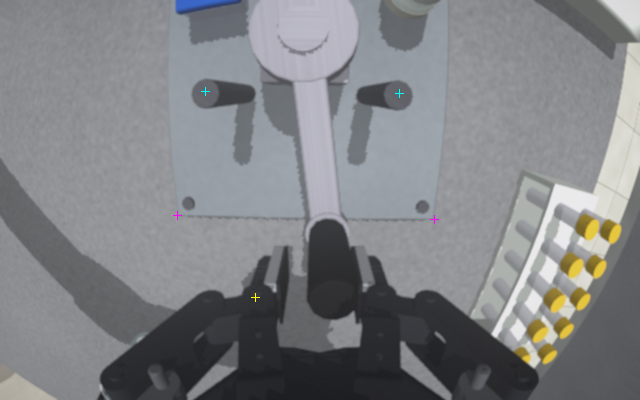

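View pics/side8z.png

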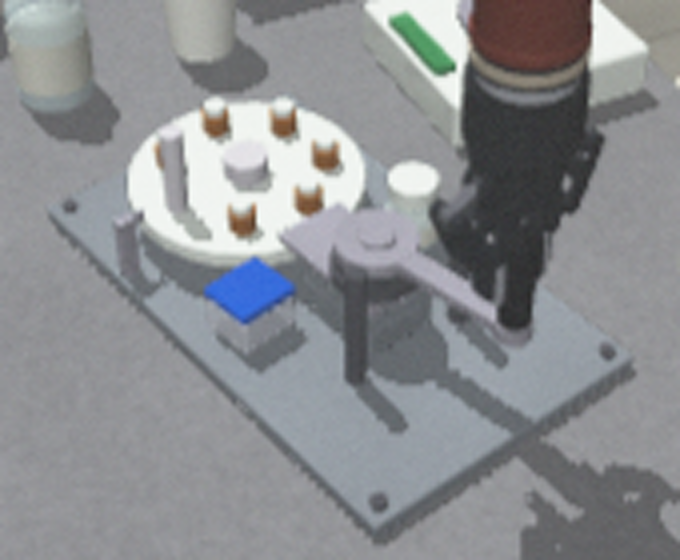

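```bash

python3 -m inch '[[0.38,[0,-0.006,0],[0,0,0]],[0.38,[0,-0.011,0],[0,0,0]],[0.38,[0,-0.011,0],[0,0,0]]]'
python3 -c "
from h import *
lev()"
python3 -m inch '[[0.38,[0,0.008,0],[0,0,0]],[0.38,[0,0.014,0],[0,0,0]],[0.38,[0,0.014,0],[0,0,0]],[0.38,[0,0.014,0],[0,0,0]]]'
python3 -c "
from h import *
lev();wshot('w20')"
```

```text
time_s: 19.68
position: [626.3, -123.7, 135.2]
ee_rot: [0.608, 0.794, 0.01, 0.011]
force: [20.1, 5.4, -6.2]
gripper_width: 32.2
t 19.68 l_pos -0.064 rad 125.2 l_yaw -0.034 z 135.2 F [20.1  5.4 -6.2] w 32.2
time_s: 20.02
position: [631.9, -122.6, 133.3]
ee_rot: [0.609, 0.793, 0.004, 0.004]
force: [7.9, 2.2, -1.6]
gripper_width: 32.2
t 20.02 l_pos -0.109 rad 126.0 l_yaw -0.032 z 133.3 F [ 7.9  2.2 -1.6] w 32.2
```

View pics/w20.png

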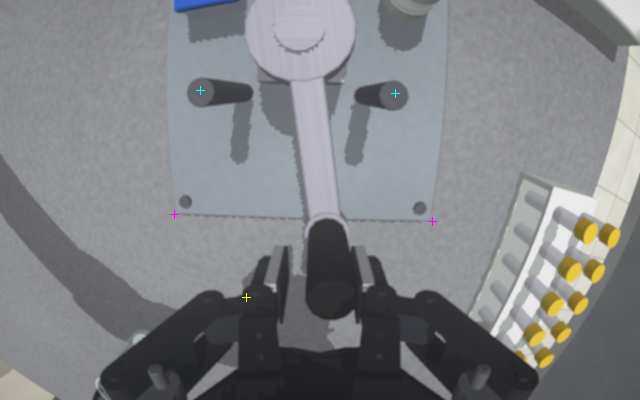

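```bash

python3 -m inch '[[0.38,[0,0.005,0],[0,0,0]],[0.38,[0,0.01,0],[0,0,0]],[0.7,[0,0.01,0],[0,0,0]],[1,[0,0.01,0],[0,0,0]],[1,[0,0.01,0],[0,0,0]],[1,[0,0.01,0],[0,0,0]]]'
python3 -c "
from h import *
lev();wshot('w21');d=imaging.capture('side'); cv2.imwrite('pics/side9.png',d['image'])"; python3 cap.py side9
```

```text
time_s: 20.57
position: [635.6, -123.2, 131.7]
ee_rot: [0.61, 0.792, -0.001, -0.0]
force: [0.2, 0.1, -0.0]
gripper_width: 79.3
t 20.57 l_pos -0.135 rad 127.8 l_yaw -0.029 z 131.7 F [ 0.2  0.1 -0. ] w 79.3
dx,dy px -0.625 0.375 0.593
dx,dy px -1.25 2.0 0.728
dx,dy px -0.5 1.75 0.806
```

View pics/w21.png

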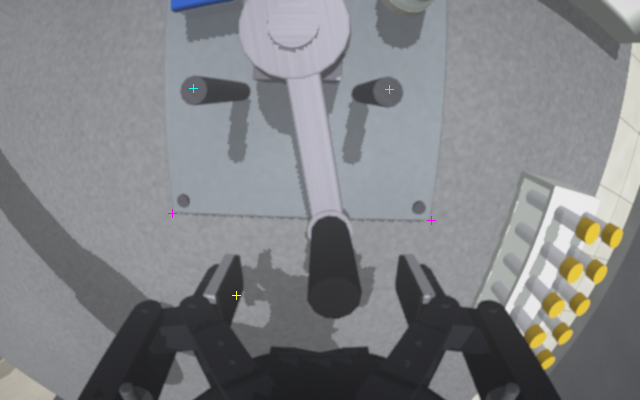

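```bash

python3 -m inch '[[1,[0,0.001,-0.03],[0,0,0]],[1,[0,0.001,-0.065],[0,0,0]],[1,[0,0.001,-0.1],[0,0,0]],[1,[0.02,-0.01,-0.13],[0,0,0]],[1,[0.05,-0.03,-0.14],[0,0,0]],[1,[0.085,-0.05,-0.14],[0,0,0]],[1,[0.11,-0.07,-0.14],[0,0,0]],[1,[0.11,-0.07,-0.14],[0,0,0]],[1,[0.11,-0.07,-0.14],[0,0,0]],[1,[0.11,-0.07,-0.14],[0,0,0]]]'
python3 -c "
from h import *
p=json.load(open('pose.json')); p[3]=0; p[4]=-.15; p[5]=0; json.dump(p,open('pose.json','w'))
wshot('w22'); to(560,20,265); d=imaging.capture('side'); cv2.imwrite('pics/side10.png',d['image'])"; python3 cap.py side10
```

```text
time_s: 21.5
position: [541.0, -34.8, 272.3]
ee_rot: [0.61, 0.792, 0.0, 0.001]
force: [-1.5, -0.0, -0.0]
gripper_width: 85.6
t 21.55 pos [541.3 -35.3 272.1] F [-0.2 -0.1  0.1] w 85.3 shift [0.0487 0.0322 0.007 ] rv None
dx,dy px -0.625 0.375 0.589
dx,dy px -1.375 2.0 0.725
dx,dy px -0.375 1.625 0.816
```

View pics/w22.png

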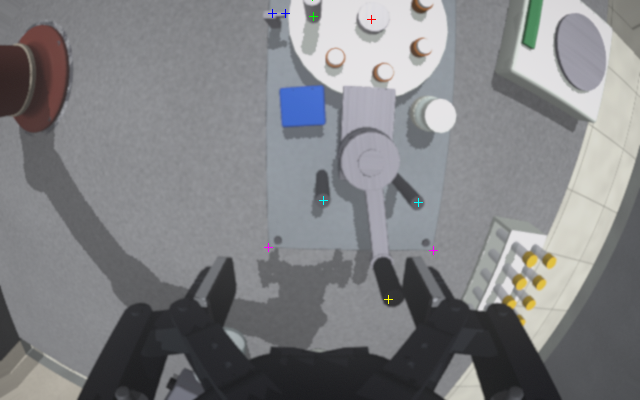

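```bash

python3 -m inch '[[1,[0.035,0,0],[0,0,0]],[1,[0.07,0,0],[0,0,0]],[1,[0.1,0,0],[0,0,0]],[1,[0.12,0,0],[0,0,0]],[1,[0.12,0,0],[0,0,0]],[1,[0.12,0,0],[0,0,0]],[1,[0.12,0,0],[0,0,0]]]'
python3 -c "
from h import *
wshot('w23'); to(560,20,265)
cv2.imwrite('pics/w24.png',cv2.imread('pics/w23_raw.png')); z('w24',40,230,240,440,3.1)
d=imaging.capture('scene'); cv2.imwrite('pics/scene3.png',d['image'])"
```

```text
time_s: 22.18
position: [510.7, 80.0, 271.7]
ee_rot: [0.611, 0.792, -0.001, 0.001]
force: [-0.3, -0.2, 0.7]
gripper_width: 85.6
t 22.23 pos [510.6  79.7 271.8] F [-0.  -0.3 -0.7] w 85.9 shift [-0.0702  0.0327  0.0069] rv None
```

View pics/w23.png

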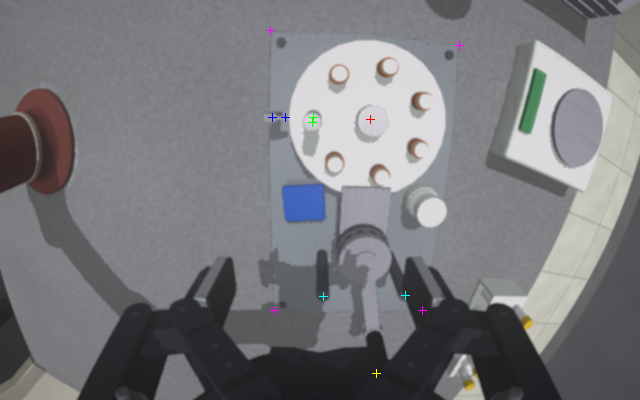

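View pics/w24z.png

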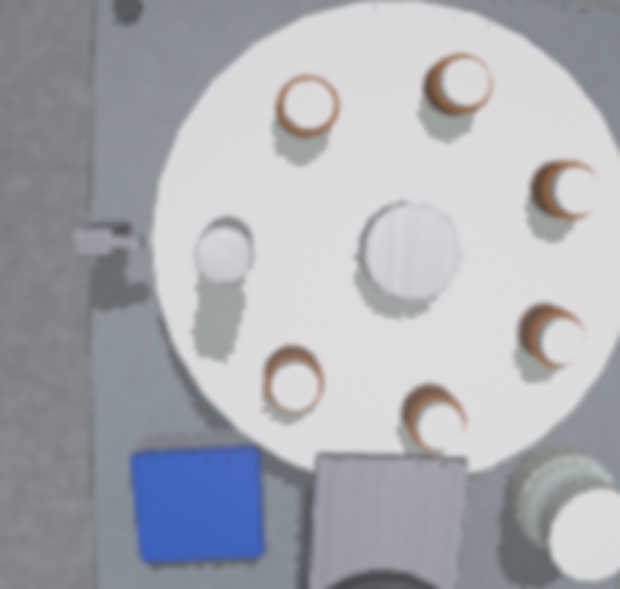

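View pics/scene3.png

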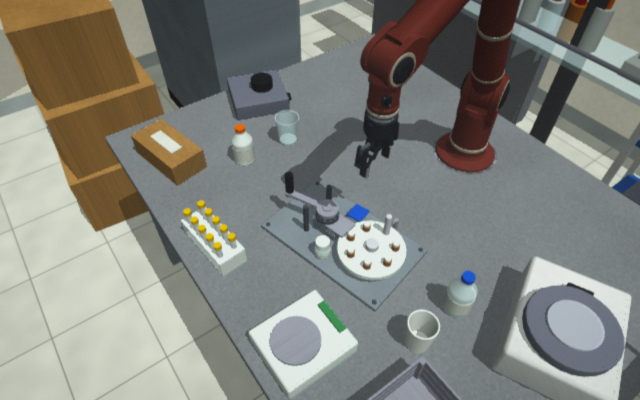

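```bash
python3 - <<'E'
from h import *
D=np.load("pics/w23.npz"); s=dict(ee_rot=D["q"],position=D["p"]); T=D["T"]; f,cx,cy=D["f"]
def unproj(uv,z):
    a=np.array([uv[0]-cx,uv[1]-cy]); rr=np.hypot(*a); th=rr/f; v=np.r_[np.sin(th)*a/rr,np.cos(th)]
    Rt=Ro.from_quat(s["ee_rot"]); o=Rt.apply(T[:3,3])+s["position"]; v=Rt.apply(T[:3,:3]@v)
    return (o+v*(z-o[2])/v[2])[:2]
im=cv2.imread("pics/w23_raw.png"); g=im.min(2)
m=(g>165).astype(np.uint8); n,lab=cv2.connectedComponents(m); l=lab[100,345]; 
cnt,_=cv2.findContours((lab==l).astype(np.uint8),cv2.RETR_EXTERNAL,cv2.CHAIN_APPROX_NONE)
c=max(cnt,key=len)[:,0,:].astype(float); c=c[c[:,1]<170]
P=np.array([unproj(q,55) for q in c])
F=least_squares(lambda p:np.hypot(*(P-p[:2]).T)-p[2],[553,150,95],loss="soft_l1"); print("axis",F.x.round(1),"rms",np.sqrt(np.mean(F.fun**2)).round(2))
C=lambda u,v:(240+u/3.1,40+v/3.1); ax=F.x[:2]
ang=lambda q:np.arctan2(*(q-ax)[::-1])
for n,uv,z in [("tip",C(137,241),68),("fin",C(98,240),70),("post130",C(224,252),130),("post55",C(227,243),55)]:
    q=unproj(uv,z); print(n,q.round(1),round(ang(q),4),np.hypot(*(q-ax)).round(1))
p=json.load(open("pose.json")); print("pointer dir by base yaw",p[2]-np.pi)
E
```

```text
axis [553.7 151.5  93.9] rms 9.23
tip [458.5 128.7] -2.9066 97.9
fin [444.9 126. ] -2.9113 111.8
post130 [489.8 137.7] -2.9281 65.4
post55 [490.  134.9] -2.8864 65.8
pointer dir by base yaw -2.9124713413068424
```

```bash
python3 -c "
from rig import close_job
print(close_job())"
```

```text
the job is handed in; nothing more can be done
None
```

I turned the carousel until the post lined up with the pointer, tightened the clamp nut by ratcheting the lever until it hit a firm stop, and handed the job in at about 22 s of the 67 s allowed. No verdict comes back, so the checks below are mine.

- **Post:** in line with the pointer as far as I can measure. Sighting on its foot and its top in the last picture gave about -0.02 and +0.02 rad, averaging close to 0. Views just after I aligned it, before the clamping, gave about +0.01 rad.
- **Nut:** I take it to be hard home. In the last stroke the lever stopped dead at mid-swing against about 20 N, twice. It normally takes 3 to 4 N. I could not see the nut's angle directly.
- **Ratcheting:** the first return swing lifted the lever only about 9.5 mm, less than the 11 mm needed, so it probably turned the nut partly back. I then measured the lift, and the later return swing was clear of the teeth.
- **Lever:** fully down in the teeth after I let go. The side camera shows it about 8 mm lower than when it rested on the tooth tops.
- **Release and surroundings:** the gripper is open and well above everything, with no force reading. The other things on the bench look unmoved in the last pictures; I checked this by eye only.

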